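Show the foot mark of the sample bottle

ROBOT

A 6-joint arm with a two-finger parallel gripper is mounted at the origin on the work surface. World frame = base frame: x ahead of the robot, y to its left, z up, the work surface at z = 0. Lengths are in m, angles in rad, forces in N, time in s.
With the tool pointing down it reaches from about 0.275 to 0.875 m from the base axis. Payload 12.5 kg.
Tool frame: the origin (TCP) lies at the very end of the fingers, on their centre line; the grasp point (between the pads) lies 19 mm behind it; z points along the fingers, y is the line along which they close (so a half turn about z gives the same grasp; the last joint's range is limited). The gripper opens to 85 mm and grips with 20 to 120 N. Pads are 22 mm wide; open, the fingers measure 114 mm over their backs; the gripper's body (76 mm by 85 mm) begins 54 mm behind the grasp point. The pads swing forward as they close: fully open they stand 13 mm farther back than shut.
Start: joints at [1.215, 0.351, 1.652, -0, 1.139, -0.085], TCP at [0.147, 0.53, 0.231] pointing down, gripper open.
Joint ranges: [-2.75, 2.75], [-0.79, 2.1], [0.01, 2.65], [-1.57, 4.71], [0.07, 3.14], [-2.87, 2.87]. Speed limits (rad/s): [2.22, 2.22, 2.79, 3.14, 3.14, 3.14].

INTERFACE

Orientations are given as a 3x3 rotation matrix whose columns are the frame's x, y, z axes.
In Python, from bench import manip gives the robot as it stands. Calls block until the motion is done:
- manip.move_ptp(position, orientation): joint-space move of the TCP to a pose.
- manip.move_l(position, attitude=None, max_speed=0.15): straight line of the TCP; attitude=None keeps the orientation; max_speed is the mean speed in m/s.
- manip.move_j(angles): joint-space move.
- manip.set_gripper(opening, effort=None): opening from 0.0 (shut) to 1.0 (fully open); effort is the grip in N (None keeps the last); returns when the fingers have stopped.
- manip.dwell(seconds).
- manip.inverse_kinematics(position, orientation): joint angles nearest the present ones, or None.
- manip.grab_frame(name): name is "scene" or "top"; returns (picture, depth): 400x640x3 uint8, red, green, blue; 400x640 float32, m along the optical axis (not along the pixel's ray), 0 where there is no reading.
- manip.get_calibration(name): a dict with "camera_matrix" (3x3 intrinsics, pixels), "k1" (the pictures are not rectified: a ray, as slopes to the right and down, at radius r is drawn at 1 + k1 r^2 times it, then the intrinsics apply), "R" (3x3) and "t" (3): a world point X has camera coordinates R X + t. Camera axes: x right, y down, z forward; pixel columns grow to the right and rows downward; lengths in m; the calibration is good to about 2 mm. A picture is of the moment at which its call begins. get_calibration takes no time and is no camera call.
A pose or a line that the arm cannot do raises manip.Unreachable and nothing moves.
- manip.sign_off(): hands the job in; it is judged then, once.
Trained networks look in the newest picture that a camera, given by its name, has taken for a name from the list of things; names that differ only in an ending like _2 or _b are one class to them, and where a whole thing is asked for, a point or a joint stands for the part that bears it (a point fixed in the world has none). Each returns a list of dicts, best first, with "confidence" (0 to 1); they miss things now and then, are a little off and sometimes report something else, mostly with a low value. They report only what shows in the picture. A call takes as long as a camera call. They do not tell look-alikes from the thing itself.
- manip.look_for(camera, name): "at" ([x, y, z] in m, in world coordinates, good to about 4 mm: the middle of the surface that is visible of it).
Readings, each from a call of its own:
- manip.current_time(): time.
- manip.current_qpos(): joint angles.
- manip.current_joint_vel(): joint speeds.
- manip.current_joint_torque(): joint torques, N m.
- manip.current_ee_pos(): TCP position.
- manip.current_tcp_rot(): TCP orientation.
- manip.current_force(): force on the tool from outside, world axes, zero at the start.
- manip.current_ft_torque(): the same for the moment, N m.
- manip.current_grip_width(): opening from 0.0 (shut) to 1.0 (fully open).
- manip.current_grip_force(): force on a finger pad.
Only numpy, scipy, OpenCV 4.12 (cv2) and the standard library are available. Lean on these libraries where they do the work, as an engineer would, in place of code of your own. Each camera call takes 0.05 s, during which the arm holds its last target. There are 200 camera calls.

TASK

Pull the drawer of the sample cabinet out to its stop and draw the tall narrow-necked bottle up out of its well in the drawer's rack. Then tip it, foot still lower than cap, to lean about 60 degrees from upright so that the mark under its foot can be read, and finish while holding it still like that, all of it at least 5 cm above the top of the cabinet. Leave the drawer open, the two short jars standing in their wells, and the steel cup and the weight where they are.

Things in the scene. Friction and masses are not known exactly. Their poses are not given: they have to be found in the camera images.
- cabinet: fixed light grey one-drawer bench cabinet, 240 deep (x) x 270 wide (y) x 165 mm high, standing on the bench. Origin: on the bench under the middle of its front face; its x axis points into the cabinet, away from the drawer's opening side, z up. The opening side faces roughly towards the robot (turned up to 0.35 rad either way).
- drawer (a joint): travel of the drawer out of the cabinet (along the cabinet's -x), in m: 0 shut, 0.140 at the stop; starts shut. About 2 N of friction; stays where left. Its white front is 14 mm thick, 246 mm wide, reaches from 14 to 150 mm above the bench; its side and back walls reach only 60 mm above the bench.
- drawer_handle (a point): middle of the drawer's handle: a level round steel bar 10 mm thick, 120 mm long, along the cabinet's y axis, 130 mm above the bench, centre line 45 mm in front of the drawer front (40 mm clear gap behind it), held by a 10 mm rod 55 mm either side of the middle. Can be pinched from above. Moves with the drawer; axes as the cabinet's.
- rack (a point): centre of the underside of the grey rack in the drawer, 20 mm above the bench, 85 mm behind the outside of the drawer front; moves with the drawer, axes as the cabinet's. Rack 75 (x) x 215 (y) x 35 mm high; three 46 mm square through wells at y = -68, 0, +68 mm hold the bottle and the two jars in any order, standing on the drawer floor, out of sight while the drawer is shut.
- bottle: the tall bottle: amber glass, 40 mm across up to 62 mm height, then a cone to a 22 mm neck, and a black round cap 28 mm across from 82 to 108 mm above the foot (108 mm high in all); a pale round mark under its foot. 0.10 to 0.2 kg. Origin: centre of its foot, z along its axis towards the cap. Loose, 3 mm of play each way in its well.
- cap (a point): a point on the bottle's axis at mid-height of its cap, 95 mm above the foot: a good place to grip, across the cap.
- jar_a: short amber jar with a wide black cap, 40 mm across, 60 mm high, standing in another well. Origin: centre of its foot, z up. Leave it standing.
- jar_b: second short amber jar, like jar_a, in the remaining well. Leave it standing.
- cup: open steel cup, 76 mm across the rim, 85 mm high, standing loose on the bench to the left of the cabinet. Origin: centre of its foot. Leave it.
- weight: steel balance weight with a knob, 38 mm across, 64 mm high, 0.5 kg, standing loose on the bench to the right. Origin: centre of its foot. Leave it.
There are look-alikes about, which are no part of the job. What is shaped like the cup but brown or purple is not meant.

How it is judged:
On the way, in this order (a step that is already met when the one before it is completed fails the run):
1. the drawer is pulled out to its stop (value of joint drawer above 0.132 m), for 0.2 s.
2. the bottle is drawn out of its well, held by the fingers, its foot at least 60 mm above the drawer floor (z of bottle in the frame of rack above 0.06 m and contact force between the fingers and bottle above 1 N), for 0.2 s.
At the end, for the whole second after the job is handed in: Fingers hold the bottle still, 45 to 75 degrees off upright, cap up, foot centre 205 mm or more above the bench, clear of the cabinet; drawer out over 120 mm; jars in their wells (within 10 mm, 0.25 rad); cup and weight upright within 30 mm of their start (height (world z) of each of bottle, cap above 0.205 m and angle between bottle's own z axis and vertical between 0.79 and 1.31 rad and contact force between the fingers and bottle above 1 N and contact force between bottle and cabinet below 0.05 N and linear speed of bottle below 0.03 m/s and angular speed of bottle below 0.2 rad/s and value of joint drawer above 0.12 m and z of each of jar_a, jar_b in the frame of rack below 0.01 m and angle between each of jar_a, jar_b, cup, weight's own z axis and vertical below 0.25 rad and distance of each of cup, weight from where it was at the start of the episode below 0.03 m); the arm keeps its last pose, push and grip.
It fails at once if a short jar is pulled up in its well by 25 mm (z of any of jar_a, jar_b in the frame of rack above 0.025 m).
It fails at once if the cup or the weight is knocked over or pushed 30 mm (distance of any of cup, weight from where it was at the start of the episode above 0.03 m or angle between any of cup, weight's own z axis and vertical above 0.5 rad).
It also fails if it takes over 53 s, if anything falls off the work surface, if the arm or the gripper's body presses on something with over 40 N, if the wrist force passes 120 N, or if a joint passes its speed limit or range.

## Working session

There is one attempt and no reset: what is moved stays moved. The work goes in short steps, each a Python script; the robot and the scene stay as the last script left them, time stands still between calls to the robot, and variables do not carry over. Pictures are saved under pics/ and viewed, at most 10 in all, crops included, and the job is handed in when it is done.

```bash
ls; mkdir -p pics; cat > h.py <<'E'
import numpy as np, cv2
from bench import manip
def snap(n,f):
    p,d=manip.grab_frame(n); cv2.imwrite('pics/'+f+'.png',p[:,:,::-1]); np.save('pics/'+f+'.npy',d); return p,d
def cloud(n,d):
    c=manip.get_calibration(n); K=np.array(c['camera_matrix']); h,w=d.shape
    uv=np.stack(np.meshgrid(np.arange(w),np.arange(h)),-1).reshape(-1,1,2).astype(float)
    u=cv2.undistortPoints(uv,K,np.array([c['k1'],0,0,0.])).reshape(h,w,2)
    P=np.dstack([u*d[...,None],d])
    X=(P-np.array(c['t']))@np.array(c['R']); X[d==0]=np.nan; return X
E
python3 - <<'E'
from h import *
for n in ('scene','top'):
    p,d=snap(n,n+'0'); X=cloud(n,d); np.save('pics/'+n+'X0.npy',X)
    for k in ('cabinet','drawer_handle','cup','weight'):
        print(n,k,[(np.round(r['at'],3).tolist(),round(r['confidence'],2)) for r in manip.look_for(n,k)])
print(manip.current_time())
E
```

```text
pics
scene cabinet [([0.731, 0.082, 0.158], 0.67), ([0.425, -0.483, 0.043], 0.23)]
scene drawer_handle [([0.646, 0.052, 0.106], 0.79)]
scene cup [([0.548, 0.527, 0.051], 0.94), ([0.361, 0.372, 0.044], 0.9), ([0.294, 0.545, 0.054], 0.74), ([0.432, 0.479, 0.049], 0.58)]
scene weight [([0.426, -0.483, 0.044], 0.71)]
top cabinet [([0.644, 0.06, 0.117], 0.63)]
top drawer_handle [([0.641, 0.058, 0.117], 0.81)]
top cup [([0.363, 0.372, 0.026], 0.77), ([0.293, 0.54, 0.038], 0.55)]
top weight [([0.43, -0.482, 0.043], 0.67)]
0.5
```

View pics/scene0.png

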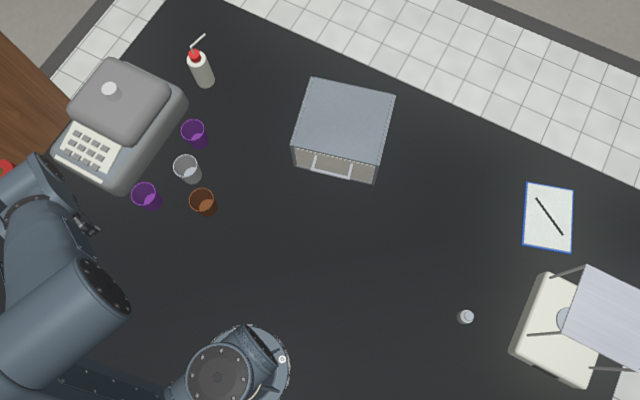

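View pics/top0.png

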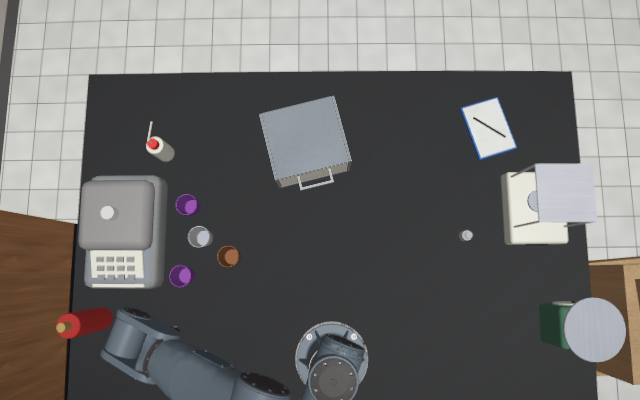

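```bash
python3 - <<'E'
import numpy as np, cv2
for n in ('scene','top'):
    X=np.load(f'pics/{n}X0.npy').reshape(-1,3); 
    m=(X[:,0]>.5)&(X[:,0]<1.1)&(abs(X[:,1]-.05)<.3)
    a=X[m&(abs(X[:,2]-.165)<.006)]; print(n,len(a))
    if len(a)>50: print(a[:,2].mean(),cv2.minAreaRect(a[:,:2].astype(np.float32)),cv2.boxPoints(cv2.minAreaRect(a[:,:2].astype(np.float32))).round(3).tolist())
    a=X[m&(abs(X[:,2]-.131)<.007)&(X[:,0]<.68)]; print('h',len(a))
    if len(a)>20: print(cv2.minAreaRect(a[:,:2].astype(np.float32)),a.mean(0))
E
```

```text
scene 6396
0.16579226753216397 ((0.7655677795410156, 0.08625639230012894), (0.24624091386795044, 0.270351380109787), 13.89677906036377) [[0.6140000224113464, 0.18799999356269836], [0.6790000200271606, -0.07500000298023224], [0.9179999828338623, -0.014999999664723873], [0.8529999852180481, 0.24699999392032623]]
h 343
((0.6250634789466858, 0.05283178389072418), (0.05509301647543907, 0.2627497911453247), 13.63440990447998) [0.62871188 0.05147075 0.13296219]
top 4851
0.16537808151766828 ((0.7646909952163696, 0.0882786363363266), (0.24485991895198822, 0.2704783082008362), 14.165093421936035) [[0.6129999756813049, 0.1889999955892563], [0.6790000200271606, -0.0729999989271164], [0.9160000085830688, -0.013000000268220901], [0.8500000238418579, 0.24899999797344208]]
h 192
((0.6247392892837524, 0.05235999822616577), (0.05323722958564758, 0.2602792978286743), 13.282626152038574) [0.62402853 0.05382776 0.13276653]
```

The scene view shows the grey cabinet with its handle at about (333,165). The steel cup is at (187,168), among brown and purple look-alikes, and the weight is at (466,317). The top view agrees: handle (317,182), cup (200,237), weight (466,235). Next I locate the bar and check reachability.

```bash
cat >> h.py <<'E'
from scipy.spatial.transform import Rotation as Ro
yaw=np.deg2rad(14.0); cx=np.array([np.cos(yaw),np.sin(yaw),0]); cy=np.array([-np.sin(yaw),np.cos(yaw),0])
C=np.array([.7651,.0873,0])-.12*cx   # cabinet origin
def down(ydir): # tool pointing down, closing along ydir
    z=np.array([0,0,-1.]); return np.column_stack([np.cross(ydir,z),ydir,z])
def cab(x,y,z): return C+x*cx+y*cy+np.array([0,0,z])
def incab(X): D=X-C; return np.stack([D@cx,D@cy,D[...,2]],-1)
E
python3 - <<'E'
from h import *
for n in ('scene','top'):
    L=incab(np.load(f'pics/{n}X0.npy').reshape(-1,3))
    a=L[(L[:,2]>.115)&(L[:,2]<.145)&(abs(L[:,1])<.05)&(L[:,0]>-.09)&(L[:,0]<-.02)]
    print(n,len(a),np.percentile(a,[2,25,50,75,98],axis=0).round(4).tolist())
    f=L[(L[:,2]>.06)&(L[:,2]<.145)&(abs(L[:,1])<.12)&(L[:,0]>-.03)&(L[:,0]<.02)]
    print('front',len(f),np.median(f,0),np.percentile(f[:,0],[5,95]))
    f=L[(abs(L[:,2]-.165)<.006)&(abs(L[:,0]-.12)<.14)&(abs(L[:,1])<.15)]; print(np.percentile(f,[.3,99.7],axis=0))
print(manip.current_qpos())
for s in (1,-1):
    print(s,manip.inverse_kinematics(cab(-.045,0,.25),down(s*cx)),manip.inverse_kinematics(cab(-.2,0,.13),down(s*cx)))
E
```

```text
scene 115 [[-0.0513, -0.0479, 0.1287], [-0.0489, -0.0245, 0.1327], [-0.0466, 0.0009, 0.1342], [-0.0441, 0.0262, 0.1363], [-0.0393, 0.0494, 0.1401]]
front 833 [-0.00036078  0.00048413  0.10864995] [-0.0112858  0.0015577]
[[-0.00161722 -0.13554869  0.15924296]
 [ 0.23946558  0.13253965  0.17092786]]
top 87 [[-0.0507, -0.0495, 0.128], [-0.0487, -0.0273, 0.1313], [-0.0466, -0.0011, 0.1337], [-0.044, 0.0244, 0.1373], [-0.0327, 0.0483, 0.1418]]
front 353 [-0.0007082   0.00020665  0.11049582] [-0.01813725  0.00065242]
[[-0.00119036 -0.13291922  0.15915503]
 [ 0.23938538  0.1355102   0.17092715]]
[ 1.21539633e+00  3.50719114e-01  1.65183539e+00  7.30990676e-06
  1.13908356e+00 -8.45980697e-02]
1 [ 1.45923196e-03  4.37188550e-01  1.47585494e+00 -4.44089210e-16
  1.22854916e+00 -2.42886863e-01] [-8.07007322e-02  3.26951994e-01  1.98393449e+00 -4.44089210e-16
  8.30706168e-01 -3.25046827e-01]
-1 None [-8.07007322e-02  3.26951994e-01  1.98393449e+00 -4.44089210e-16
  8.30706168e-01  2.81654583e+00]
```

```bash
python3 - <<'E'
from h import *
R=down(cx)
p=manip.current_ee_pos(); 
manip.set_gripper(0.55,40)
manip.move_ptp(cab(-.0455,0,.26),R)
manip.move_l(cab(-.0455,0,.115),max_speed=.12)
print(manip.current_force(),manip.current_ee_pos())
manip.set_gripper(0.0,40); print(manip.current_grip_width(),manip.current_grip_force())
manip.move_l(cab(-.0455-.137,0,.115),max_speed=.08); print(manip.current_force()@cx,incab(manip.current_ee_pos()))
for k in range(1,8):
    manip.move_l(cab(-.0455-.137-.001*k,0,.115),max_speed=.02); f=manip.current_force()@cx; print(k,f)
    if f>12: break
manip.dwell(.2);print(incab(manip.current_ee_pos()))
snap('scene','s1'); print(manip.current_time())
E
```

```text
[-29.6394362   -1.45314296  46.2637521 ] [0.60470193 0.04738036 0.11952497]
0.09784409112590123 39.50231730937958
-0.020039566492667665 [-1.81312957e-01 -1.62616599e-04  1.16040189e-01]
1 -0.013333308460973525
2 1.2374650971909569
3 0.9189359712110119
4 1.15551303180086
5 0.9829414298006942
6 5.289551406595727
7 12.282567854880982
[-0.18640351 -0.00019689  0.1161092 ]
8.9833
```

View pics/s1.png

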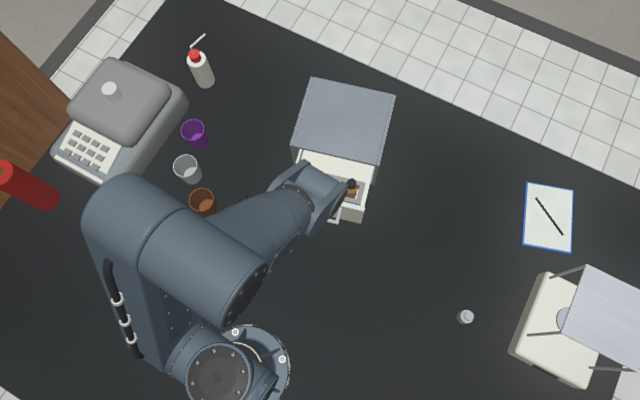

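```bash
python3 - <<'E'
from h import *
manip.move_l(cab(-.0455-.141,0,.115),max_speed=.02)
manip.set_gripper(0.35); print(manip.current_force())
manip.move_l(cab(-.0455-.141,0,.30),max_speed=.15)
manip.move_ptp(cab(-.06,-.25,.36),down(cx))
for n in ('scene','top'):
    p,d=snap(n,n+'2'); X=cloud(n,d); np.save('pics/'+n+'X2.npy',X)
    for k in ('bottle','cap','jar_a'):
        print(n,k,[(incab(np.array(r['at'])).round(3).tolist(),round(r['confidence'],2)) for r in manip.look_for(n,k)])
    L=incab(X.reshape(-1,3)); a=L[(abs(L[:,0]+.055)<.05)&(abs(L[:,1])<.1)&(L[:,2]>.11)&(L[:,2]<.15)]
    print(len(a),np.percentile(a,[2,50,98],axis=0).round(4).tolist())
    a=L[(abs(L[:,0]+.1)<.06)&(abs(L[:,1])<.1)&(L[:,2]>.146)&(L[:,2]<.154)]; print('front top x',np.percentile(a[:,0],[2,50,98]))
print(manip.current_time())
E
```

```text
[-0.47209921  0.05235005 -0.398193  ]
scene bottle []
scene cap []
scene jar_a []Traceback (most recent call last):
  File "<stdin>", line 11, in <module>
    return _quantile_unchecked(
        a, q, axis, out, overwrite_input, method, keepdims, weights)
    return _ureduce(a,
                    func=_quantile_ureduce_func,
    ...<5 lines>...
                    overwrite_input=overwrite_input,
                    method=method)
    r = func(a, **kwargs)
    result = _quantile(arr,
                       quantiles=q,
    ...<2 lines>...
                       out=out,
                       weights=wgt)
    slices_having_nans = np.isnan(arr[-1, ...])
                                  ~~~^^^^^^^^^
IndexError: index -1 is out of bounds for axis 0 with size 0
```

The drawer is open in the picture, with the bottle's black cap at about (352,186), in the y<0 well. The earlier depth frame has it in view, so I use that together with the top camera.

```bash
python3 - <<'E'
from h import *
d1=np.load('pics/s1.npy'); p,d2=snap('top','top2')
def ana(L,t):
    a=L[(abs(L[:,0]+.055)<.05)&(abs(L[:,1]+.068)<.03)&(L[:,2]>.11)&(L[:,2]<.14)]
    print(t,len(a),np.percentile(a,[2,50,98],axis=0).round(4).tolist() if len(a) else '')
ana(incab(cloud('scene',d1).reshape(-1,3)),'scene1'); ana(incab(cloud('top',d2).reshape(-1,3)),'top2')
for k in ('bottle','cap','jar_a','drawer_handle'):
    print(k,[(incab(np.array(r['at'])).round(3).tolist(),round(r['confidence'],2)) for r in manip.look_for('top',k)])
print(manip.current_time())
E
```

```text
scene1 79 [[-0.0702, -0.082, 0.1165], [-0.0577, -0.0701, 0.1279], [-0.0435, -0.0568, 0.1339]]
top2 55 [[-0.0671, -0.0795, 0.1194], [-0.0559, -0.0667, 0.1279], [-0.0419, -0.0547, 0.1376]]
bottle [([-0.064, -0.06, 0.088], 0.58)]
cap [([-0.066, -0.064, 0.088], 0.59)]
jar_a []
drawer_handle [([-0.068, 0.002, 0.054], 0.88)]
12.5667
```

View pics/top2.png

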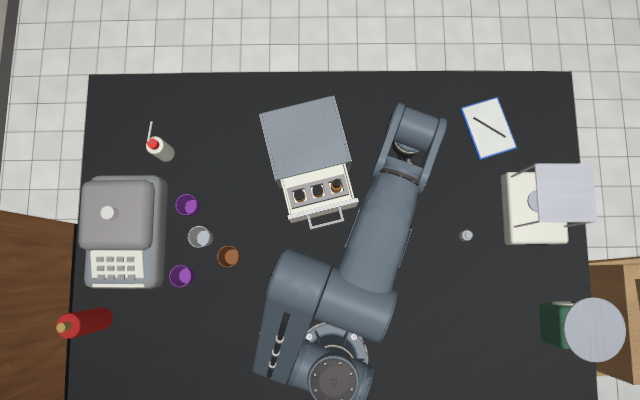

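The top view shows the drawer open, with the bottle on the right at (337,185) and the two jars at (299,196) and (318,191). Both cameras put the bottle at about x=-0.057, y=-0.068 in the cabinet frame. Now I check IK for the grasp and the final tilt.

```bash
python3 - <<'E'
from h import *
q0=np.array(manip.current_qpos()); print(q0.round(2), incab(manip.current_ee_pos()).round(3))
for s in (1,-1):
    R=down(s*cy); print(s,[np.round(q,2) if (q:=manip.inverse_kinematics(cab(-.0565,-.068,z),R)) is not None else None for z in (.3,.096)])
    for name,ax in (('tilt+x',cx),('tilt-x',-cx),('tilt+y',cy),('tilt-y',-cy)):
      for ps in ((.5,0,.45),(.45,-.1,.4),(.45,.15,.45),(.55,-.05,.5)):
        q=manip.inverse_kinematics(np.array(ps),Ro.from_rotvec(np.deg2rad(60)*ax).as_matrix()@R)
        if q is not None: print(s,name,ps,np.round(q,2))
E
```

```text
[-0.36  0.52  1.08 -0.    1.54 -0.61] [-0.06 -0.25  0.36]
1 [array([-0.11,  0.41,  1.4 , -0.  ,  1.34, -1.93]), array([-0.11,  0.62,  1.59, -0.  ,  0.93, -1.93])]
1 tilt+x (0.5, 0, 0.45) [-0.46  0.37  1.41  0.83  2.03 -2.16]
1 tilt+x (0.45, -0.1, 0.4) [-0.65  0.41  1.47  0.67  2.08 -2.39]
1 tilt+x (0.45, 0.15, 0.45) [-0.23  0.2   1.64  0.92  1.83 -2.05]
1 tilt+x (0.55, -0.05, 0.5) [-0.49  0.48  1.13  0.89  2.17 -2.03]
1 tilt-x (0.5, 0, 0.45) [ 0.37  0.17  1.67 -1.03  1.54 -1.27]
1 tilt-x (0.45, -0.1, 0.4) [ 0.19  0.05  1.93 -1.1   1.32 -1.23]
1 tilt-x (0.45, 0.15, 0.45) [ 0.67  0.26  1.56 -0.94  1.8  -1.13]
1 tilt-x (0.55, -0.05, 0.5) [ 0.25  0.2   1.52 -1.05  1.5  -1.44]
1 tilt+y (0.5, 0, 0.45) [ 0.01  0.63  1.   -0.35  2.51 -1.97]
1 tilt+y (0.45, -0.1, 0.4) [-0.14  0.55  1.25 -0.45  2.3  -2.08]
1 tilt+y (0.45, 0.15, 0.45) [ 0.23  0.59  1.08 -0.02  2.52 -1.59]
1 tilt+y (0.55, -0.05, 0.5) [-0.05  0.75  0.69 -0.58  2.66 -2.25]
1 tilt-y (0.5, 0, 0.45) [-0.36 -0.28  2.1   1.    0.63 -2.81]
1 tilt-y (0.45, 0.15, 0.45) [ 0.2  -0.37  2.15  0.11  0.32 -1.7 ]
1 tilt-y (0.55, -0.05, 0.5) [-0.
[... 491 characters left out ...]
4) [ 0.19  0.05  1.93 -1.1   1.32  1.91]
-1 tilt-x (0.45, 0.15, 0.45) [ 0.67  0.26  1.56 -0.94  1.8   2.01]
-1 tilt-x (0.55, -0.05, 0.5) [ 0.25  0.2   1.52 -1.05  1.5   1.7 ]
-1 tilt+y (0.5, 0, 0.45) [ 0.01  0.63  1.   -0.35  2.51  1.17]
-1 tilt+y (0.45, -0.1, 0.4) [-0.14  0.55  1.25 -0.45  2.3   1.07]
-1 tilt+y (0.45, 0.15, 0.45) [ 0.23  0.59  1.08 -0.02  2.52  1.55]
-1 tilt+y (0.55, -0.05, 0.5) [-0.05  0.75  0.69 -0.58  2.66  0.89]
-1 tilt-y (0.5, 0, 0.45) [-0.36 -0.28  2.1   1.    0.63  0.33]
-1 tilt-y (0.45, -0.1, 0.4) [-0.77 -0.25  2.2   1.19  0.92 -0.09]
-1 tilt-y (0.45, 0.15, 0.45) [ 0.2  -0.37  2.15  0.11  0.32  1.44]
-1 tilt-y (0.55, -0.05, 0.5) [-0.45 -0.18  1.9   0.95  0.75  0.38]
```

```bash
python3 - <<'E'
from h import *
R=down(-cy); b=(-.0565,-.068)
manip.set_gripper(0.65,40)
manip.move_ptp(cab(*b,.25),R)
f0=manip.current_force()
manip.move_l(cab(*b,.15),max_speed=.12); print(manip.current_force()-f0)
manip.move_l(cab(*b,.098),max_speed=.05); print(manip.current_force()-f0,manip.current_ee_pos()[2])
manip.set_gripper(0.0,60); print(manip.current_grip_width(),manip.current_grip_force(),manip.current_force()-f0)
manip.move_l(cab(*b,.135),max_speed=.05); print(manip.current_force()-f0,manip.current_grip_width(),manip.current_grip_force())
print(manip.current_time())
E
```

```text
[0.21339381 0.99256883 0.55006022]
[-0.96535135  0.66367379  0.18766777] 0.09837687483521144
0.312501637901441 58.82592022418976 [-1.22957025  1.19406788  4.69571096]
[-1.32142309  0.62265072 -1.39423752] 0.3157855423670533 58.96891236305237
17.9667
```

```bash
python3 - <<'E'
from h import *
R=down(-cy); b=(-.0565,-.068)
manip.set_gripper(0.0,90)
manip.move_l(cab(*b,.36),max_speed=.1); manip.dwell(.3); print(manip.current_grip_width(),manip.current_grip_force())
manip.move_l(np.array([.5,0,.45]),max_speed=.15)
T=Ro.from_rotvec(np.deg2rad(60)*cx).as_matrix()@R
manip.move_l(np.array([.5,0,.45]),T,max_speed=.08) if False else manip.move_ptp(np.array([.5,0,.45]),Ro.from_rotvec(np.deg2rad(30)*cx).as_matrix()@R)
manip.move_ptp(np.array([.5,0,.45]),T)
manip.dwell(.5); print(manip.current_tcp_rot()[2],manip.current_grip_width(),manip.current_grip_force())
for n in ('scene','top'):
    p,d=snap(n,n+'3'); cv2.imwrite(f'pics/{n}3c.png',cv2.resize(p[100:300,200:460,::-1],None,fx=3,fy=3)); 
    print(n,[(np.round(r['at'],3).tolist(),round(r['confidence'],2)) for k in ('bottle','jar_a','cup') for r in manip.look_for(n,k)])
print(manip.current_time())
E
```

```text
0.2978297010413044 88.39436888694763
[ 3.83063616e-04 -8.65634066e-01 -5.00677059e-01] 0.2990751634279521 88.96014332771301
scene [([0.485, 0.037, 0.449], 0.68), ([0.561, 0.098, 0.054], 0.34), ([0.57, 0.104, 0.079], 0.67), ([0.592, 0.046, 0.08], 0.61), ([0.294, 0.548, 0.057], 0.93), ([0.546, 0.527, 0.052], 0.71), ([0.44, 0.488, 0.054], 0.6)]
top [([0.49, 0.038, 0.441], 0.77), ([0.708, 0.076, 0.164], 0.41), ([0.593, 0.045, 0.076], 0.64), ([0.575, 0.11, 0.082], 0.46), ([0.434, 0.479, 0.038], 0.46), ([0.294, 0.54, 0.036], 0.94), ([0.362, 0.374, 0.026], 0.91), ([0.552, 0.525, 0.039], 0.7), ([0.434, 0.477, 0.038], 0.69), ([0.596, 0.045, 0.078], 0.56)]
23.85
```

View pics/scene3c.png

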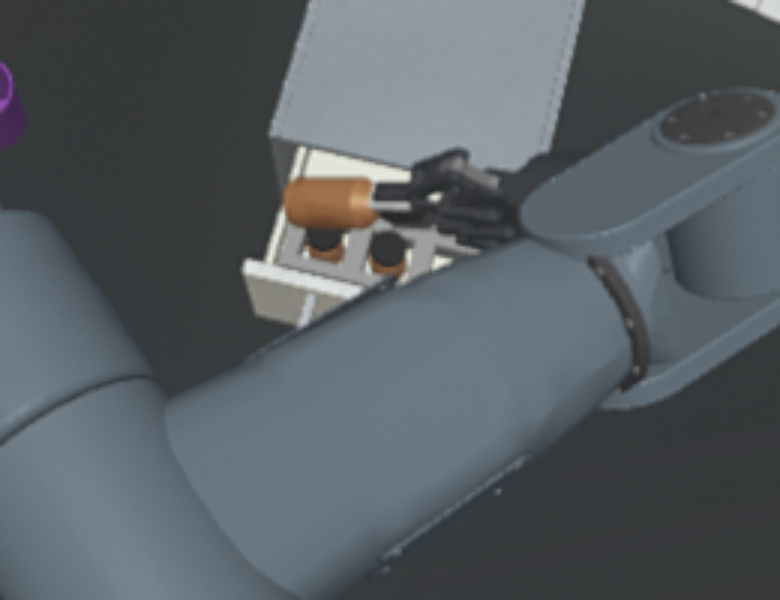

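View pics/top3c.png

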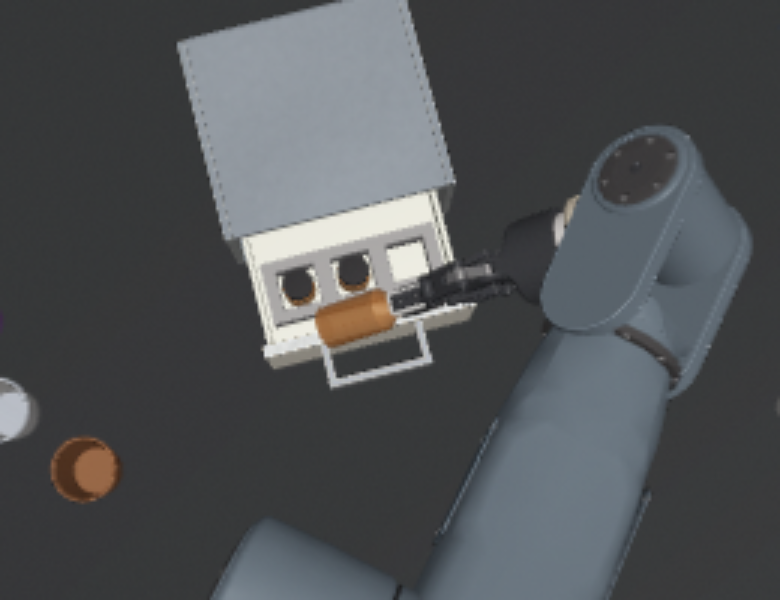

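In both views the tilted bottle is held: scene crop (330,200), top crop (355,318). Its well is empty, both jars stand in theirs, and the drawer is open. I'll check the bottle's actual tilt from depth before handing in.

```bash
python3 - <<'E'
from h import *
R=manip.current_tcp_rot()
for n in ('scene','top'):
    X=cloud(n,np.load(f'pics/{n}3.npy')); p=cv2.imread(f'pics/{n}3.png').astype(int)
    m=(p[...,2]-p[...,0]>50)&(X[...,2]>.3); a=X[m]; L=(a-manip.current_ee_pos())@R
    ux,_,vt=np.linalg.svd(a-np.median(a,0),full_matrices=False); print(n,len(a),np.degrees(np.arccos(abs(vt[0,2]))),np.percentile(L,[2,50,98],axis=0).round(3).tolist())
    # line fit of ridge: mean lateral vs axial
    for i in (0,1): print(np.polyfit(L[:,2],L[:,i],1)[0].round(3))
print(np.linalg.norm(manip.current_joint_vel()))
E
```

```text
scene 421 64.06484160520183 [[-0.017, -0.023, 0.004], [-0.007, -0.017, 0.036], [0.011, -0.002, 0.072]]
-0.008
-0.068
top 329 62.81901767890416 [[-0.017, -0.024, 0.006], [-0.001, -0.017, 0.039], [0.018, -0.004, 0.076]]
-0.004
-0.047
0.0023503149565571894
```

The measured tilt is about 60–64° and the bottle is aligned with the gripper.

```bash
python3 -c "
from bench import manip
print(manip.sign_off())"
```

```text
the job is handed in; nothing more can be done
None
```

The job is handed in: drawer pulled to its stop, bottle out of its well and held still at about 60–64° with its foot about 0.4 m up, jars still in their wells, and cup and weight not touched; the gripper did press with about 46 N on contact while coming down on the handle (limit 40 N if that was its body), and no verdict was returned.

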